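Weed out the sticking solenoid

ROBOT

A 6-joint arm with a two-finger parallel gripper is mounted at the origin on the work surface. World frame = base frame: x ahead of the robot, y to its left, z up, the work surface at z = 0. Lengths are in mm, angles in degrees, forces in N, time in s.
With the tool pointing down it reaches from about 300 to 850 mm from the base axis. Payload 4.2 kg.
Tool frame: the origin (TCP) lies at the very end of the fingers, on their centre line; the grasp point (between the pads) lies 19 mm behind it (env.grip_depth is the distance from the TCP to the grasp point, in mm); y points along the fingers, z is the direction in which the jaws open and shut, and the axes are right-handed (so a half turn about y gives the same grasp; the last joint's range is limited). The gripper opens to 91 mm and grips with 3 to 60 N. Pads are 32 mm wide; open, the fingers measure 118 mm over their backs; the gripper's body (76 mm by 178 mm) begins 60 mm behind the grasp point.
Start: joints at [-70.417, 18.312, 89.639, -0, 72.044, -1.146], TCP at [203.53, -537.791, 213.976] pointing down, gripper open.
Joint ranges: [-177.97, 177.97], [-48.28, 115.42], [12.27, 149.76], [-77.06, 257.06], [2.81, 150.46], [-146.56, 146.56]. Speed limits (degrees/s): [147.25, 147.25, 180, 180, 180, 180].

INTERFACE

Orientations are given as [roll, pitch, yaw] about the fixed x, y, z axes, in that order (R = Rz(yaw) Ry(pitch) Rx(roll)).
In Python, from workcell import state, imaging, job, env gives the robot as it stands.
- The arm moves only by the shell command python3 -m pendant 'ROWS' [FORCE]. ROWS is JSON, a list of rows, each an object with "delta_pos": the shift along the tool's x, y, z in cm, a list of three; "twist": the turn, a rotation vector about the tool's x, y, z in degrees, a list of three; "grip": the opening in per cent of the stroke, from 0 (shut) to 100 (fully open). In form: [{"delta_pos": [tx, ty, tz], "twist": [wx, wy, wz], "grip": grip}, ...]. A call has exactly 5 rows; each row is the pose to reach, as a shift and turn from the pose commanded when the call began, along the tool's axes at that moment; what a row does not reach only later rows make up. A row lasts 1/10 s, in which the tool goes at most 50 mm and 8.59 degrees, less where a joint would pass 70% of its speed; a pose out of reach is approached as far as the arm can. A call with a gripper value outside its range is refused whole. The fingers move at their own pace and stop on an object; FORCE is the grip in N (left out, the last holds). Time passes only in rows, so rows that repeat a pose let the fingers close, or fill a call up. It gives the time, the measured TCP pose, the force and the opening at its end, in the units of the state.
- state(): the state, without advancing time (a new reading comes with each control period).
- imaging.grab_frame(name): name is "scene" or "top" or "wrist"; returns (picture, depth): 480x640x3 uint8, red, green, blue; 480x640 float32, mm along the optical axis (not along the pixel's ray), 0 where there is no reading.
- imaging.camera_info(name): a dict with "fx", "fy", "cx", "cy" (pixels), "k1" (the pictures are not rectified: a ray, as slopes to the right and down, at radius r is drawn at 1 + k1 r^2 times it, then the intrinsics apply), "R" (3x3) and "t" (3): a world point X has camera coordinates R X + t. Camera axes: x right, y down, z forward; pixel columns grow to the right and rows downward; lengths in mm; the calibration is good to about 2 mm. A picture is of the moment at which its call begins: read the wrist's pose just before it. camera_info takes no time and is no camera call; for the wrist camera it gives the pose at the moment of the call.
- job.job_done(): hands the job in, once; it reports no verdict.
The state is a dict: "time_s": time; "qpos": joint angles; "qvel": joint speeds; "effort": joint torques, N m; "ee_pos": TCP position; "ee_rot": TCP orientation; "force": force on the tool from outside, world axes, zero at the start; "torque": the same for the moment, N m; "gripper_width": finger opening in mm.
Only numpy, scipy, OpenCV 4.12 (cv2) and the standard library are available. Lean on these libraries where they do the work, as an engineer would, in place of code of your own. Each camera call takes 0.05 s, during which the arm holds its last target.

TASK

Push the plunger of each of the three solenoids down through its stroke: two go fully home, and one sticks part-way. Leave the two good ones standing where they are with their plungers home, and stand the sticking one upright on the floor of the square steel reject tray.

Things in the scene. Friction and masses are not known exactly. Their poses are not given: they have to be found in the camera images.
- solenoid_a: One of three identical-looking upright solenoids: black barrel 44 mm dia., top 56 mm above the underside, on a round steel foot 60 mm dia., 6 mm thick (origin: centre of its underside, z up). On top a steel plunger: 16 mm rod, flat round head 32 mm dia., 6 mm thick; its top face is 82 mm above the underside when up, 62 mm fully home (head on the barrel). About 0.3 kg.
- solenoid_b: One of three identical-looking upright solenoids: black barrel 44 mm dia., top 56 mm above the underside, on a round steel foot 60 mm dia., 6 mm thick (origin: centre of its underside, z up). On top a steel plunger: 16 mm rod, flat round head 32 mm dia., 6 mm thick; its top face is 82 mm above the underside when up, 62 mm fully home (head on the barrel). About 0.3 kg.
- solenoid_c: One of three identical-looking upright solenoids: black barrel 44 mm dia., top 56 mm above the underside, on a round steel foot 60 mm dia., 6 mm thick (origin: centre of its underside, z up). On top a steel plunger: 16 mm rod, flat round head 32 mm dia., 6 mm thick; its top face is 82 mm above the underside when up, 62 mm fully home (head on the barrel). About 0.3 kg.
- plunger_a (a joint): Travel of the plunger of solenoid_a, in m: 0 up, 0.020 fully home; it starts 0 to 2 mm down. No return spring: it slides at about 4 N and stays where it is left. A sound one goes fully home; in the one that sticks, it stops dead about 7 mm down, however hard it is pushed.
- plunger_b (a joint): Travel of the plunger of solenoid_b, in m: 0 up, 0.020 fully home; it starts 0 to 2 mm down. No return spring: it slides at about 4 N and stays where it is left. A sound one goes fully home; in the one that sticks, it stops dead about 7 mm down, however hard it is pushed.
- plunger_c (a joint): Travel of the plunger of solenoid_c, in m: 0 up, 0.020 fully home; it starts 0 to 2 mm down. No return spring: it slides at about 4 N and stays where it is left. A sound one goes fully home; in the one that sticks, it stops dead about 7 mm down, however hard it is pushed.
- tray: Reject tray: square open steel tray, 140 x 140 mm outside, 22 mm high, walls and floor 4 mm thick, fixed to the bench. Origin: centre of its underside, x and y along its sides, z up.
Things that resemble listed ones, but are neither listed nor needed, are in the scene too. What is shaped like the solenoid_b but orange or yellow is not meant. What is shaped like the solenoid_c but yellow is not meant.

How it is judged:
By the outcome, as a careful person would: the job done as asked, in the order asked, and still so for the second after the job is handed in, with the robot touching nothing.
It also fails if it takes over 54 s, if anything falls off the work surface, if the arm or the gripper's body presses on something with over 40 N, if the wrist force passes 120 N, or if a joint passes its speed limit or range.

## Working session

There is one attempt and no reset: what is moved stays moved. The work goes in short steps, Python scripts to look and compute and a shell command to move; the robot and the scene stay as the last step left them, time stands still between calls to the robot, and variables do not carry over. Pictures are saved under pics/ and viewed, and the job is handed in when it is done.

```bash
mkdir -p pics; ls; cat > h.py <<'E'
import numpy as np, cv2
from workcell import state, imaging, job, env
def grab(n,fn=None):
    p,d=imaging.grab_frame(n)
    if fn: cv2.imwrite('pics/'+fn,cv2.cvtColor(p,cv2.COLOR_RGB2BGR)); np.save('pics/'+fn+'.npy',d)
    return p,d
def pix2ray(c,u,v):
    x=(u-c['cx'])/c['fx'];y=(v-c['cy'])/c['fy']
    a,b=x,y
    for _ in range(20):
        k=1+c['k1']*(a*a+b*b);a,b=x/k,y/k
    R=np.array(c['R']);t=np.array(c['t'])
    return -R.T@t, R.T@np.array([a,b,1.])
def onplane(c,u,v,z):
    o,d=pix2ray(c,u,v);return o+d*(z-o[2])/d[2]
def atdepth(c,u,v,dep):
    o,d=pix2ray(c,u,v);return o+d*dep
E
python3 - <<'E'
from h import *
for n in('scene','top','wrist'):
    grab(n,n+'0.png'); c=imaging.camera_info(n); print(n,c)
print(state())
E
```

```text
pics
scene {'fx': 526.4586492610543, 'fy': 526.4586492610543, 'cx': 324.0470327072955, 'cy': 235.06039892138, 'k1': -0.1325158348364262, 'R': array([[ 0.67673686,  0.7360014 ,  0.01814285],
       [ 0.58146492, -0.5192039 , -0.62635921],
       [-0.45158141,  0.4344298 , -0.77932341]]), 't': array([-348.41849181, -266.12484631,  995.29670387])}
top {'fx': 622.561209759573, 'fy': 622.561209759573, 'cx': 332.2648521573858, 'cy': 248.89793624596626, 'k1': 0.05024610598779955, 'R': array([[-0.01063335, -0.99993862, -0.0031124 ],
       [-0.99755995,  0.01082273, -0.06897105],
       [ 0.0690005 ,  0.00237142, -0.99761381]]), 't': array([  24.61364559,  510.82499049, 1147.6606991 ])}
wrist {'fx': 417.8645729458589, 'fy': 417.8645729458589, 'cx': 319.9939836849521, 'cy': 240.0220517941214, 'k1': -0.08217999410129195, 'R': array([[ 3.52813870e-01, -9.35693222e-01, -7.52801033e-04],
       [-9.03502689e-01, -3.40885055e-01,  2.59769647e-01],
       [-2.43321317e-01, -9.09701768e-02, -9.65670318e-01]]), 't': array([-574.87305845,  -28.56242764,  390.03943218])}
{'time_s': 0.15, 'qpos': array([-7.04167694e+01,  1.83433638e+01,  8.96884031e+01,  3.63237807e-04,
        7.20435352e+01, -1.14466650e+00]), 'qvel': array([-0.10233751, -0.13139952, -0.21654143, -0.02552595, -0.01945926,
       -0.01841163]), 'effort': array([ 1.82292724e-04, -4.12774658e+01, -2.32154864e+01,  7.26141804e-02,
        4.32570186e-02, -1.10878916e-04]), 'ee_pos': array([ 203.40303058, -537.43516272,  213.32523572]), 'ee_rot': array([-9.00752802e+01,  1.84962857e-03, -1.59272216e+02]), 'force': array([ 0.84082213, -0.45591592,  0.46547135]), 'torque': array([ 0.02909448,  0.00374828, -0.0316564 ]), 'gripper_width': 91.37390772472247}
```

View pics/top0.png

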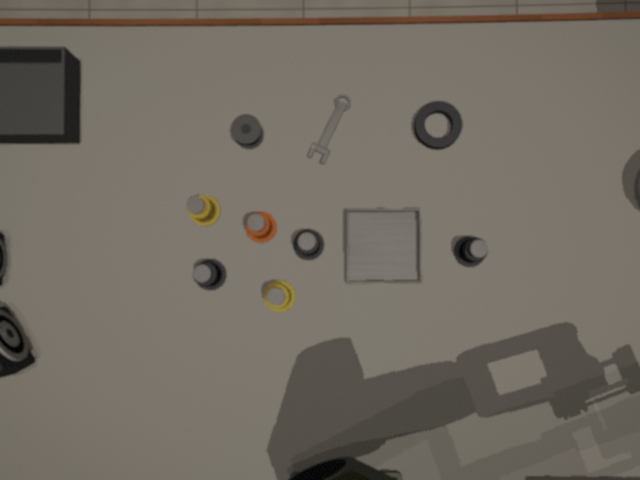

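View pics/scene0.png

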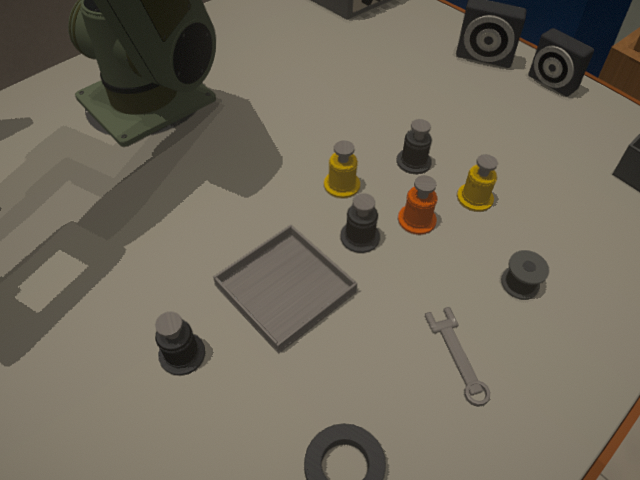

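View pics/wrist0.png

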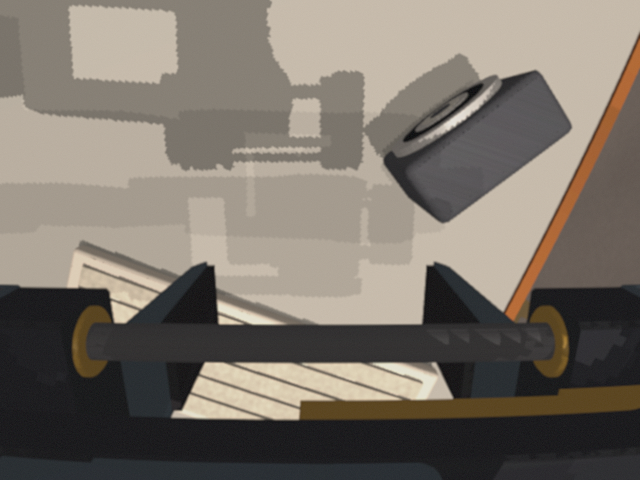

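The three candidates in the top view are the black ones at (208,274), (308,243) and (470,249). Orange (260,226), yellow (203,209) and (279,295), and the grey spool (247,130) are not meant. Next I'll measure the candidates and take close crops.

```bash
python3 - <<'E'
from h import *
T=cv2.imread('pics/top0.png');S=cv2.imread('pics/scene0.png')
ts=[(208,274),(308,243),(470,249)]; ss=[(415,147),(361,222),(180,342)]
row=[cv2.resize(T[v-30:v+30,u-30:u+30],(260,260),interpolation=cv2.INTER_CUBIC) for u,v in ts]
row2=[cv2.resize(S[v-40:v+40,u-40:u+40],(260,260),interpolation=cv2.INTER_CUBIC) for u,v in ss]
cv2.imwrite('pics/crops0.png',np.vstack([np.hstack(row),np.hstack(row2)]))
ct=imaging.camera_info('top');D=np.load('pics/top0.png.npy')
print('top cam',onplane(ct,332,249,0), -ct['R'].T@ct['t'])
P=np.zeros((480,640,3))
for v in range(180,310):
    for u in range(180,500):
        if D[v,u]>0:P[v,u]=atdepth(ct,u,v,D[v,u])
np.save('P.npy',P)
for u,v in ts:
    q=P[v-35:v+35,u-40:u+40].reshape(-1,3)
    h=q[(q[:,2]>66)]; b=q[(q[:,2]>-3)&(q[:,2]<3)]
    print('head',len(h),np.median(h,0),(h.max(0)+h.min(0))/2,h.max(0)-h.min(0),'bench',np.median(b[:,2]))
    f=q[(q[:,2]>3.5)&(q[:,2]<9)]
    if len(f): print(' foot',len(f),(f.max(0)+f.min(0))/2,f.max(0)-f.min(0))
E
```

```text
top cam [512.09348607  19.67288017   0.        ] [ 430.65112105   16.36203408 1180.2309005 ]
head 271 [466.74918138 249.33925775  80.67261025] [467.57850566 249.24312408  81.63233362] [30.29352014 32.34242196 12.15516771] bench 0.0
 foot 413 [468.13290899 243.5885045    6.24595371] [131.2215462  126.38296133   5.48999928]
head 250 [521.49411688  63.77593916  79.77499149] [522.16414403  64.52998887  78.74688361] [30.77318339 30.42285039 11.98924238] bench -0.0694097215491638
 foot 526 [524.66018679  66.59422079   6.20873836] [132.08656937 148.70345954   5.41437156]
head 253 [ 505.70621177 -238.64985549   80.72002215] [ 506.47347764 -239.31429037   79.98299763] [30.45668476 30.71301361 11.79088993] bench 0.0
 foot 355 [ 510.28953957 -230.3993769     6.14293517] [131.62420758 131.69315651   5.27775235]
```

View pics/crops0.png

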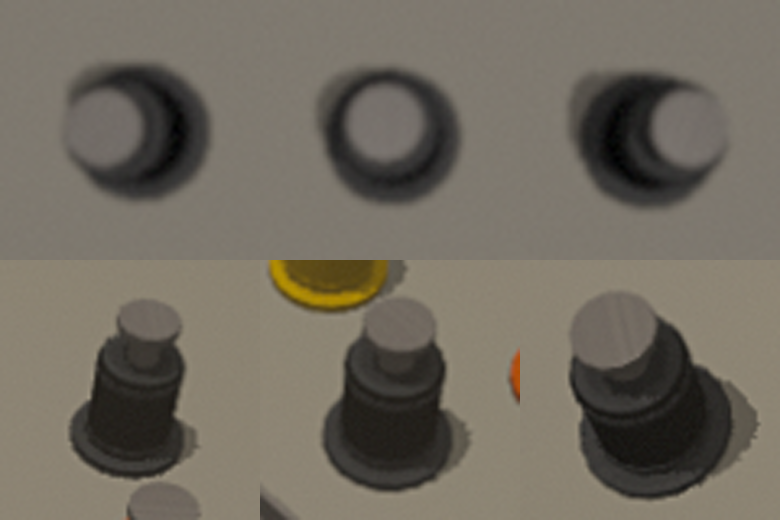

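The crops show all three are black solenoids with steel heads. Heads are near (467,249), (522,64) and (506,-239) at z≈80, which fits the sizes given. I'll push the nearest one, (506,-239), first.

```bash
cat >> h.py <<'E'
from scipy.spatial.transform import Rotation as Ro
def togo(x,y,z,yaw=None,grp=True):
    s=state();R=Ro.from_euler('xyz',s['ee_rot'],degrees=True)
    d=R.inv().apply(np.array([x,y,z])-s['ee_pos'])/10
    tw=None
    if yaw is not None:
        T=Ro.from_euler('xyz',[-90,0,yaw],degrees=True); tw=(R.inv()*T).as_rotvec(degrees=True).round(2)
    print('t',round(s['time_s'],2),'d(cm)',d.round(2),'tw',tw,'pos',s['ee_pos'].round(1),'rot',s['ee_rot'].round(1),'F',s['force'].round(1),'w',round(s['gripper_width'],1),'q',s['qpos'].round(0))
E
python3 - <<'E'
from h import *
togo(506,-239,120)
P=np.load('P.npy')
q=P[195:295,335:430].reshape(-1,3);w=q[(q[:,2]>15)&(q[:,2]<26)]
print('tray wall',len(w),(w.max(0)+w.min(0))/2,np.ptp(w,axis=0))
w2=w[:,:2].astype(np.float32);print(cv2.minAreaRect(w2))
for u,v in[(260,226),(203,209),(279,295)]:
    q=P[v-25:v+25,u-25:u+25].reshape(-1,3);h=q[q[:,2]>66];print(np.median(h,0))
E
```

```text
t 0.15 d(cm) [-38.86   9.36 -17.19] tw None pos [ 203.4 -537.4  213.3] rot [ -90.1    0.  -159.3] F [ 0.8 -0.5  0.5] w 91.4 q [-70.  18.  90.   0.  72.  -1.]
tray wall 680 [517.58756348 -76.86553814  20.3860674 ] [140.29336117 140.0393678   10.75342999]
((517.6857299804688, -76.6891098022461), (140.2052001953125, 139.2378387451172), 89.40379333496094)
[556.16992824 153.87762974  81.99056072]
[588.78698327 262.30086123  81.75536082]
[424.82471319 119.08535297  81.865056  ]
```

```bash
python3 -m pendant '[{"delta_pos":[-4.5,0,-2],"twist":[0,0,0],"grip":0},{"delta_pos":[-9,0,-4],"twist":[0,0,0],"grip":0},{"delta_pos":[-13.5,0,-6],"twist":[0,0,0],"grip":0},{"delta_pos":[-18,0,-8],"twist":[0,0,0],"grip":0},{"delta_pos":[-22.5,0,-10],"twist":[0,0,0],"grip":0}]' 20; python3 -c "
from h import *
togo(506,-239,120)"
```

```text
time_s: 0.65
ee_pos: [379.5, -363.0, 213.8]
ee_rot: [-90.0, -0.0, -159.3]
force: [0.7, -0.5, -0.3]
gripper_width: 54.0
t 0.65 d(cm) [-16.22   9.38  -7.13] tw None pos [ 379.5 -363.   213.8] rot [ -90.    -0.  -159.3] F [ 0.7 -0.5 -0.3] w 54.0 q [-45.  14.  96.  -0.  70.  24.]
```

```bash
python3 -m pendant '[{"delta_pos":[-4.5,2,-2],"twist":[0,0,0],"grip":0},{"delta_pos":[-9,4.5,-4],"twist":[0,0,0],"grip":0},{"delta_pos":[-13,7,-6],"twist":[0,0,0],"grip":0},{"delta_pos":[-16.2,9.4,-7.1],"twist":[0,0,0],"grip":0},{"delta_pos":[-16.2,9.4,-7.1],"twist":[0,0,0],"grip":0}]'; python3 -c "
from h import *
grab('wrist','w1.png')
togo(506,-239,90)"
```

```text
time_s: 1.15
ee_pos: [505.6, -236.6, 116.0]
ee_rot: [-90.3, -0.2, -159.0]
force: [-0.4, 0.5, -0.2]
gripper_width: 14.0
t 1.2 d(cm) [-0.09  2.76  0.08] tw None pos [ 505.  -238.6  117.6] rot [ -90.2   -0.2 -159. ] F [ 0.1 -0.1  0. ] w 10.2 q [-26.  21. 100.  -0.  59.  43.]
```

View pics/w1.png

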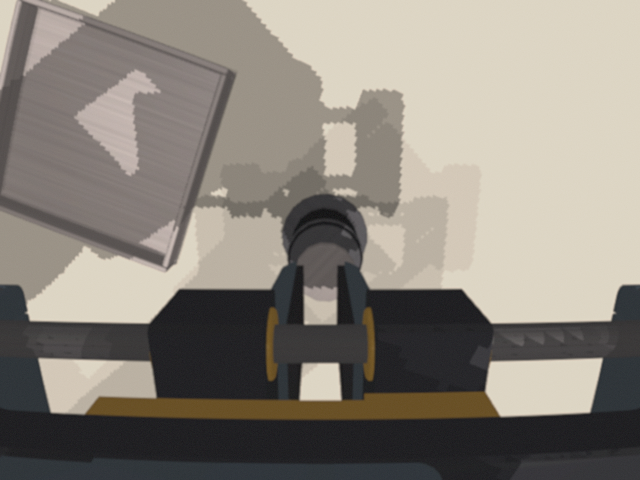

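The closed fingers sit over the head at about (325,265).

```bash
python3 -m pendant '[{"delta_pos":[0,1,0],"twist":[0,0,0],"grip":0},{"delta_pos":[0,2,0],"twist":[0,0,0],"grip":0},{"delta_pos":[0,3,0],"twist":[0,0,0],"grip":0},{"delta_pos":[0,3.3,0],"twist":[0,0,0],"grip":0},{"delta_pos":[0,3.4,0],"twist":[0,0,0],"grip":0}]'; python3 -m pendant '[{"delta_pos":[0,0.2,0],"twist":[0,0,0],"grip":0},{"delta_pos":[0,0.4,0],"twist":[0,0,0],"grip":0},{"delta_pos":[0,0.6,0],"twist":[0,0,0],"grip":0},{"delta_pos":[0,0.8,0],"twist":[0,0,0],"grip":0},{"delta_pos":[0,0.9,0],"twist":[0,0,0],"grip":0}]';  python3 -c "
from h import *
togo(506,-239,62)"
```

```text
time_s: 1.7
ee_pos: [504.3, -241.4, 85.5]
ee_rot: [-90.0, -0.0, -159.3]
force: [-0.4, -0.2, 0.4]
gripper_width: 0.7
time_s: 2.2
ee_pos: [505.2, -241.1, 77.3]
ee_rot: [-89.9, 0.0, -159.3]
force: [0.8, -1.0, 4.0]
gripper_width: 0.7
t 2.2 d(cm) [-0.15  1.53 -0.17] tw None pos [ 505.2 -241.1   77.3] rot [ -89.9    0.  -159.3] F [ 0.8 -1.   4. ] w 0.7 q [-27.  24. 103.  -0.  53.  43.]
```

```bash
python3 -m pendant '[{"delta_pos":[0,0.1,0],"twist":[0,0,0],"grip":0},{"delta_pos":[0,0.2,0],"twist":[0,0,0],"grip":0},{"delta_pos":[0,0.3,0],"twist":[0,0,0],"grip":0},{"delta_pos":[0,0.4,0],"twist":[0,0,0],"grip":0},{"delta_pos":[0,0.5,0],"twist":[0,0,0],"grip":0}]'
```

```text
time_s: 2.7
ee_pos: [505.2, -241.0, 71.9]
ee_rot: [-90.0, 0.0, -159.3]
force: [-0.2, -0.2, 3.7]
gripper_width: 0.9
```

Below 75 mm at only 4 N, so this one looks sound. I'll carry on to home.

```bash
python3 -m pendant '[{"delta_pos":[0,0.2,0],"twist":[0,0,0],"grip":0},{"delta_pos":[0,0.4,0],"twist":[0,0,0],"grip":0},{"delta_pos":[0,0.6,0],"twist":[0,0,0],"grip":0},{"delta_pos":[0,0.8,0],"twist":[0,0,0],"grip":0},{"delta_pos":[0,0.9,0],"twist":[0,0,0],"grip":0}]'
python3 -m pendant '[{"delta_pos":[0,0.05,0],"twist":[0,0,0],"grip":0},{"delta_pos":[0,0.1,0],"twist":[0,0,0],"grip":0},{"delta_pos":[0,0.15,0],"twist":[0,0,0],"grip":0},{"delta_pos":[0,0.15,0],"twist":[0,0,0],"grip":0},{"delta_pos":[0,0.15,0],"twist":[0,0,0],"grip":0}]'
```

```text
time_s: 3.2
ee_pos: [505.2, -241.0, 62.8]
ee_rot: [-90.0, 0.0, -159.3]
force: [0.4, -1.3, 3.9]
gripper_width: 0.2
time_s: 3.7
ee_pos: [505.2, -241.1, 62.3]
ee_rot: [-90.0, 0.0, -159.3]
force: [-0.8, -1.4, 7.9]
gripper_width: 0.4
```

```bash
python3 -m pendant '[{"delta_pos":[0,0.1,0],"twist":[0,0,0],"grip":0},{"delta_pos":[0,0.2,0],"twist":[0,0,0],"grip":0},{"delta_pos":[0,0.25,0],"twist":[0,0,0],"grip":0},{"delta_pos":[0,0.25,0],"twist":[0,0,0],"grip":0},{"delta_pos":[0,0.25,0],"twist":[0,0,0],"grip":0}]'
```

```text
time_s: 4.2
ee_pos: [505.3, -241.1, 62.1]
ee_rot: [-89.9, 0.1, -159.3]
force: [-4.4, 0.8, 22.2]
gripper_width: 0.6
```

S3 is home: hard stop at 62.1 mm with 22 N. Lift and go on to the middle one.

```bash
python3 -m pendant '[{"delta_pos":[0,-2.5,0],"twist":[0,0,0],"grip":0},{"delta_pos":[0,-6,0],"twist":[0,0,0],"grip":0},{"delta_pos":[-2,-6.5,-4.5],"twist":[0,0,0],"grip":0},{"delta_pos":[-4,-6.5,-9],"twist":[0,0,0],"grip":0},{"delta_pos":[-6,-6.5,-13.5],"twist":[0,0,0],"grip":0}]'; python3 -c "
from h import *
togo(522,64,100)"
```

```text
time_s: 4.7
ee_pos: [512.2, -91.6, 123.6]
ee_rot: [-90.1, -0.1, -159.4]
force: [0.1, -0.1, 0.1]
gripper_width: 0.7
t 4.7 d(cm) [ -6.4    2.37 -14.21] tw None pos [512.2 -91.6 123.6] rot [-9.010e+01 -1.000e-01 -1.594e+02] F [ 0.1 -0.1  0.1] w 0.7 q [-11.  18. 104.   0.  58.  58.]
```

```bash
python3 -m pendant '[{"delta_pos":[-2,0,-4.5],"twist":[0,0,0],"grip":0},{"delta_pos":[-4,0,-9],"twist":[0,0,0],"grip":0},{"delta_pos":[-6.4,0.5,-14.2],"twist":[0,0,0],"grip":0},{"delta_pos":[-6.4,2.4,-14.2],"twist":[0,0,0],"grip":0},{"delta_pos":[-6.4,3.5,-14.2],"twist":[0,0,0],"grip":0}]'; python3 -c "
from h import *
grab('wrist','w2.png')
togo(522,64,84)"
```

```text
time_s: 5.2
ee_pos: [521.1, 64.0, 87.1]
ee_rot: [-90.1, -0.2, -159.1]
force: [0.1, -0.8, 1.0]
gripper_width: 0.7
t 5.25 d(cm) [-0.23  0.16 -0.07] tw None pos [520.1  62.6  85.6] rot [ -90.1   -0.4 -159.2] F [ 0.2  0.4 -0.9] w 0.5 q [  6.  21. 107.  -0.  53.  75.]
```

View pics/w2.png

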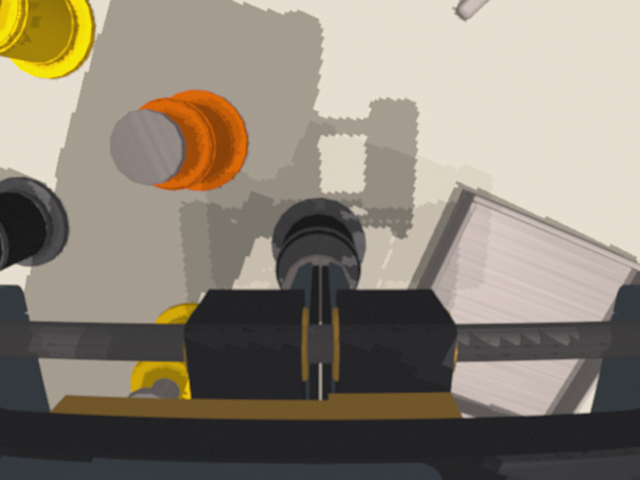

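The fingers are over the head at about (320,275). Pushing now.

```bash
python3 -m pendant '[{"delta_pos":[-0.1,0.3,0],"twist":[0,0,0],"grip":0},{"delta_pos":[-0.1,0.5,0],"twist":[0,0,0],"grip":0},{"delta_pos":[-0.1,0.7,0],"twist":[0,0,0],"grip":0},{"delta_pos":[-0.1,0.9,0],"twist":[0,0,0],"grip":0},{"delta_pos":[-0.1,1.0,0],"twist":[0,0,0],"grip":0}]'; python3 -m pendant '[{"delta_pos":[0,0.1,0],"twist":[0,0,0],"grip":0},{"delta_pos":[0,0.2,0],"twist":[0,0,0],"grip":0},{"delta_pos":[0,0.3,0],"twist":[0,0,0],"grip":0},{"delta_pos":[0,0.35,0],"twist":[0,0,0],"grip":0},{"delta_pos":[0,0.35,0],"twist":[0,0,0],"grip":0}]'
```

```text
time_s: 5.75
ee_pos: [524.2, 61.7, 79.5]
ee_rot: [-89.9, 0.0, -159.3]
force: [-0.1, -2.1, 4.4]
gripper_width: 0.5
time_s: 6.25
ee_pos: [524.1, 62.3, 75.5]
ee_rot: [-90.0, 0.0, -159.3]
force: [-0.4, -1.5, 3.9]
gripper_width: 0.3
```

```bash
python3 -m pendant '[{"delta_pos":[0,0.1,0],"twist":[0,0,0],"grip":0},{"delta_pos":[0,0.2,0],"twist":[0,0,0],"grip":0},{"delta_pos":[0,0.3,0],"twist":[0,0,0],"grip":0},{"delta_pos":[0,0.35,0],"twist":[0,0,0],"grip":0},{"delta_pos":[0,0.35,0],"twist":[0,0,0],"grip":0}]'
```

```text
time_s: 6.75
ee_pos: [524.3, 61.9, 75.1]
ee_rot: [-89.9, 0.1, -159.2]
force: [-5.3, -5.3, 23.7]
gripper_width: 0.2
```

This is the sticking one: it stops dead at 75.1 mm with 24 N. The left one is next.

```bash
python3 -m pendant '[{"delta_pos":[0,-2.5,0],"twist":[0,0,0],"grip":0},{"delta_pos":[0,-5,0],"twist":[0,0,0],"grip":0},{"delta_pos":[-0.3,-5,-4.7],"twist":[0,0,0],"grip":0},{"delta_pos":[-0.6,-5,-9.5],"twist":[0,0,0],"grip":0},{"delta_pos":[-0.9,-5,-14.3],"twist":[0,0,0],"grip":0}]'; python3 -c "
from h import *
togo(467,249,84)"
```

```text
time_s: 7.25
ee_pos: [480.5, 201.0, 121.6]
ee_rot: [-90.1, -0.0, -159.4]
force: [1.0, -0.1, 0.3]
gripper_width: 0.3
t 7.25 d(cm) [-0.43  3.76 -4.96] tw None pos [480.5 201.  121.6] rot [ -90.1   -0.  -159.4] F [ 1.  -0.1  0.3] w 0.3 q [ 21.  18. 105.   0.  57.  91.]
```

```bash
python3 -m pendant '[{"delta_pos":[-0.4,0,-4.8],"twist":[0,0,0],"grip":0},{"delta_pos":[-0.4,1.5,-4.9],"twist":[0,0,0],"grip":0},{"delta_pos":[-0.4,3.2,-4.9],"twist":[0,0,0],"grip":0},{"delta_pos":[-0.4,3.5,-4.9],"twist":[0,0,0],"grip":0},{"delta_pos":[-0.4,3.6,-4.9],"twist":[0,0,0],"grip":0}]'; python3 -c "
from h import *
grab('wrist','w3.png')
togo(467,249,84)"
```

```text
time_s: 7.75
ee_pos: [467.4, 246.7, 85.2]
ee_rot: [-90.0, -0.1, -159.3]
force: [0.6, 0.1, -0.2]
gripper_width: 0.2
t 7.8 d(cm) [-0.    0.17 -0.26] tw None pos [467.9 246.6  85.7] rot [ -90.    -0.  -159.3] F [ 0.3 -0.6  0.5] w 0.5 q [ 27.  21. 106.   0.  53.  96.]
```

View pics/w3.png

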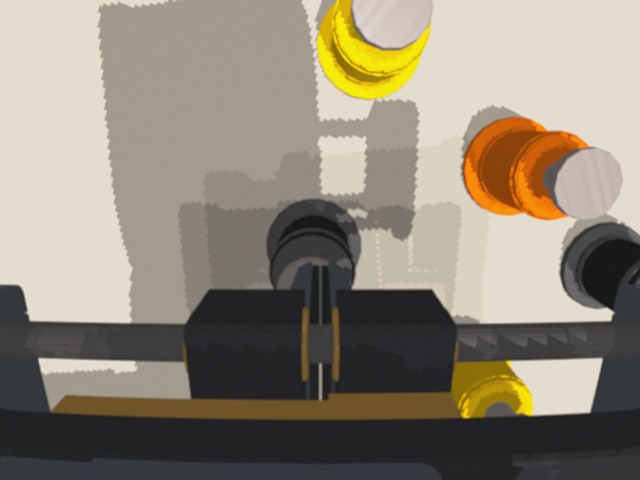

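The head's centre is slightly left of the fingers, at about (313,270), so I'll shift and push.

```bash
python3 -m pendant '[{"delta_pos":[0,0.1,-0.25],"twist":[0,0,0],"grip":0},{"delta_pos":[0,0.4,-0.25],"twist":[0,0,0],"grip":0},{"delta_pos":[0,0.7,-0.25],"twist":[0,0,0],"grip":0},{"delta_pos":[0,0.9,-0.25],"twist":[0,0,0],"grip":0},{"delta_pos":[0,1.1,-0.25],"twist":[0,0,0],"grip":0}]'; python3 -m pendant '[{"delta_pos":[0,0.1,0],"twist":[0,0,0],"grip":0},{"delta_pos":[0,0.2,0],"twist":[0,0,0],"grip":0},{"delta_pos":[0,0.3,0],"twist":[0,0,0],"grip":0},{"delta_pos":[0,0.35,0],"twist":[0,0,0],"grip":0},{"delta_pos":[0,0.4,0],"twist":[0,0,0],"grip":0}]'
```

```text
time_s: 8.3
ee_pos: [467.7, 249.1, 75.3]
ee_rot: [-90.0, 0.1, -159.3]
force: [0.9, 0.0, 3.8]
gripper_width: 0.6
time_s: 8.8
ee_pos: [467.6, 249.1, 71.0]
ee_rot: [-90.0, 0.1, -159.3]
force: [1.7, 0.4, 3.9]
gripper_width: 0.5
```

```bash
python3 -m pendant '[{"delta_pos":[0,0.1,0],"twist":[0,0,0],"grip":0},{"delta_pos":[0,0.2,0],"twist":[0,0,0],"grip":0},{"delta_pos":[0,0.3,0],"twist":[0,0,0],"grip":0},{"delta_pos":[0,0.4,0],"twist":[0,0,0],"grip":0},{"delta_pos":[0,0.4,0],"twist":[0,0,0],"grip":0}]'
```

```text
time_s: 9.3
ee_pos: [467.4, 249.0, 66.8]
ee_rot: [-90.0, 0.0, -159.3]
force: [2.9, 0.3, 3.8]
gripper_width: 0.4
```

```bash
python3 -m pendant '[{"delta_pos":[0,0.15,0],"twist":[0,0,0],"grip":0},{"delta_pos":[0,0.3,0],"twist":[0,0,0],"grip":0},{"delta_pos":[0,0.45,0],"twist":[0,0,0],"grip":0},{"delta_pos":[0,0.6,0],"twist":[0,0,0],"grip":0},{"delta_pos":[0,0.7,0],"twist":[0,0,0],"grip":0}]'
```

```text
time_s: 9.8
ee_pos: [467.8, 249.2, 62.1]
ee_rot: [-90.0, 0.1, -159.3]
force: [-1.5, -1.5, 25.0]
gripper_width: 0.5
```

S1 is home too (62.1 mm, 25 N). Back to the middle one, lifting first, then turning the jaws clear of the orange and yellow neighbours.

```bash
python3 -m pendant '[{"delta_pos":[0,-3,0],"twist":[0,0,0],"grip":0},{"delta_pos":[0,-7,0],"twist":[0,-6,0],"grip":50},{"delta_pos":[0.3,-8,4],"twist":[0,-14,0],"grip":100},{"delta_pos":[0.6,-8,8],"twist":[0,-22,0],"grip":100},{"delta_pos":[0.9,-8,12],"twist":[0,-30,0],"grip":100}]' 25; python3 -c "
from h import *
togo(522,64,140,-70)"
```

```text
time_s: 10.3
ee_pos: [499.1, 132.2, 139.1]
ee_rot: [-90.2, -0.2, -128.9]
force: [0.0, -0.2, 0.3]
gripper_width: 29.6
t 10.3 d(cm) [ 3.88 -0.09  6.06] tw [  0.26 -58.87   0.1 ] pos [499.1 132.2 139.1] rot [ -90.2   -0.2 -128.9] F [ 0.  -0.2  0.3] w 29.6 q [ 14.  17. 104.   0.  60.  52.]
```

```bash
python3 -m pendant '[{"delta_pos":[2,0,3],"twist":[0,-8.5,0],"grip":100},{"delta_pos":[3.9,0,6],"twist":[0,-17,0],"grip":100},{"delta_pos":[3.9,0,6],"twist":[0,-25.5,0],"grip":100},{"delta_pos":[3.9,0,6],"twist":[0,-34,0],"grip":100},{"delta_pos":[3.9,0,6],"twist":[0,-42,0],"grip":100}]'; python3 -m pendant '[{"delta_pos":[0,0,0],"twist":[0,-8,0],"grip":100},{"delta_pos":[0,0,0],"twist":[0,-16,0],"grip":100},{"delta_pos":[0,0,0],"twist":[0,-17,0],"grip":100},{"delta_pos":[0,0,0],"twist":[0,-17,0],"grip":100},{"delta_pos":[0,0,0],"twist":[0,-17,0],"grip":100}]'; python3 -c "
from h import *
s=state();c=imaging.camera_info('wrist')
grab('wrist','w4.png');grab('top','t4.png');import pickle;pickle.dump(c,open('w4.pkl','wb'))
togo(522,64,140,-70)"
```

```text
time_s: 10.8
ee_pos: [520.4, 64.8, 138.2]
ee_rot: [-90.4, 0.0, -87.0]
force: [0.4, -1.1, -0.8]
gripper_width: 69.5
time_s: 11.3
ee_pos: [522.2, 65.4, 139.4]
ee_rot: [-90.1, 0.0, -70.4]
force: [-0.6, -0.2, -0.3]
gripper_width: 91.0
t 11.4 d(cm) [ 0.11 -0.03 -0.1 ] tw [ 0.05 -0.34 -0.01] pos [522.6  65.4 139.7] rot [-90.1   0.  -70.3] F [-0.3 -0.1  0. ] w 91.4 q [  6.  17. 102.  -0.  60. -14.]
```

View pics/w4.png

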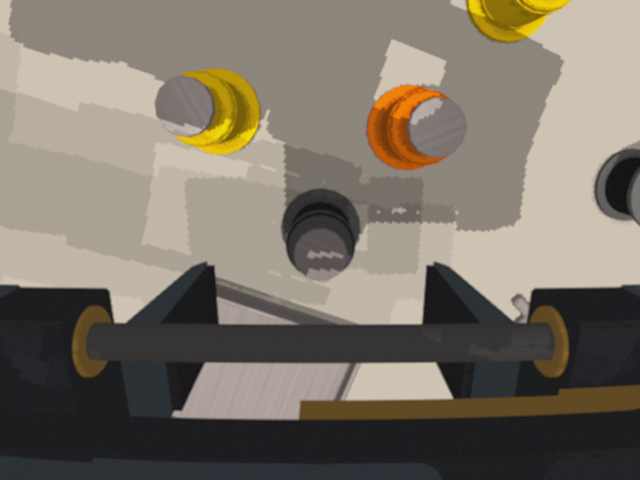

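View pics/t4.png

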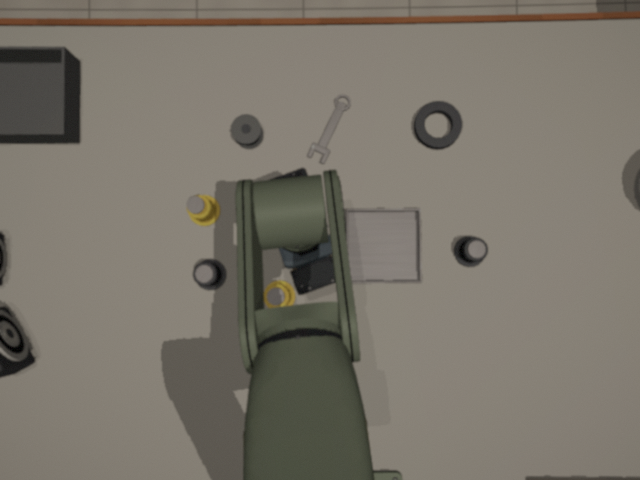

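The wrist view shows the black solenoid centred between the jaws: head at about (322,251), foot at about (321,225). The top view shows the outer two standing where they were. I'll measure the middle one now.

```bash
python3 - <<'E'
from h import *
import pickle
c=pickle.load(open('w4.pkl','rb'));D=np.load('pics/w4.png.npy')
P=[]
for v in range(170,300):
    for u in range(265,375):
        if D[v,u]>0:P.append(atdepth(c,u,v,D[v,u]))
P=np.array(P)
h=P[(P[:,2]>71)&(P[:,2]<79)];print('head',len(h),h.mean(0),(h.max(0)+h.min(0))/2,np.ptp(h,axis=0))
f=P[(P[:,2]>-2)&(P[:,2]<2)];print('bench',f[:,2].mean())
# circle fits on head
print(cv2.minEnclosingCircle(h[:,:2].astype(np.float32)))
T=np.load('pics/t4.png.npy');ct=imaging.camera_info('top')
for u,v in[(206,273),(474,250)]:
    Q=np.array([atdepth(ct,i,j,T[j,i]) for j in range(v-25,v+25) for i in range(u-25,u+25) if T[j,i]>0]);Q=Q[Q[:,2]>50]
    k=Q[Q[:,2]>58];print('head top',len(k),np.median(k,0), k[:,2].max())
togo(522,64,21,-70)
E
```

```text
head 2105 [521.68258375  65.784233    74.54902379] [522.01837516  65.12635357  73.96984226] [30.90999156 30.98301233  5.92872209]
bench -0.3737823906853446
((521.8301391601562, 65.11187744140625), 15.777524948120117)
head top 288 [467.16174972 249.36620743  61.33974829] 68.42196541781504
head top 254 [ 506.54316351 -238.90903045   61.21832342] 68.61042704273427
t 11.4 d(cm) [ 0.11 11.87 -0.09] tw [ 0.05 -0.34 -0.01] pos [522.6  65.4 139.7] rot [-90.1   0.  -70.3] F [-0.3 -0.1  0. ] w 91.4 q [  6.  17. 102.  -0.  60. -14.]
```

Head centre is (521.8, 65.1) at 74.5 mm. The other two heads read 61.3 mm, so they are home. Descending to grasp.

```bash
python3 -m pendant '[{"delta_pos":[0.05,3,-0.1],"twist":[0,0,0],"grip":100},{"delta_pos":[0.05,6,-0.1],"twist":[0,0,0],"grip":100},{"delta_pos":[0.05,9,-0.1],"twist":[0,0,0],"grip":100},{"delta_pos":[0.05,11,-0.1],"twist":[0,0,0],"grip":100},{"delta_pos":[0.05,12,-0.1],"twist":[0,0,0],"grip":100}]'; python3 -m pendant '[{"delta_pos":[0,0,0],"twist":[0,0,0],"grip":75},{"delta_pos":[0,0,0],"twist":[0,0,0],"grip":55},{"delta_pos":[0,0,0],"twist":[0,0,0],"grip":40},{"delta_pos":[0,0,0],"twist":[0,0,0],"grip":30},{"delta_pos":[0,0,0],"twist":[0,0,0],"grip":30}]' 25
```

```text
time_s: 11.9
ee_pos: [520.9, 64.4, 18.1]
ee_rot: [-90.2, 0.0, -70.3]
force: [-0.6, -0.1, -0.7]
gripper_width: 90.9
time_s: 12.4
ee_pos: [522.6, 64.6, 20.7]
ee_rot: [-89.9, -0.0, -70.3]
force: [0.5, 0.1, 0.4]
gripper_width: 54.1
```

```bash
python3 -m pendant '[{"delta_pos":[0,0,0],"twist":[0,0,0],"grip":30},{"delta_pos":[0,0,0],"twist":[0,0,0],"grip":30},{"delta_pos":[0,0,0],"twist":[0,0,0],"grip":30},{"delta_pos":[0,0,0],"twist":[0,0,0],"grip":30},{"delta_pos":[0,0,0],"twist":[0,0,0],"grip":30}]'; python3 -m pendant '[{"delta_pos":[0,-0.5,0],"twist":[0,0,0],"grip":30},{"delta_pos":[0,-1.5,0],"twist":[0,0,0],"grip":30},{"delta_pos":[0,-3,0],"twist":[0,0,0],"grip":30},{"delta_pos":[0,-5,0],"twist":[0,0,0],"grip":30},{"delta_pos":[0,-6,0],"twist":[0,0,0],"grip":30}]'; python3 -c "
from h import *
togo(517.6,-76.8,80,-70)"
```

```text
time_s: 12.9
ee_pos: [522.4, 64.5, 20.3]
ee_rot: [-90.0, -0.0, -70.3]
force: [0.5, -0.1, 4.8]
gripper_width: 44.1
time_s: 13.4
ee_pos: [522.9, 64.6, 81.5]
ee_rot: [-89.9, -0.0, -70.3]
force: [0.3, 0.1, -3.2]
gripper_width: 44.2
t 13.4 d(cm) [13.13  0.15 -5.27] tw [-0.12 -0.28  0.03] pos [522.9  64.6  81.5] rot [-89.9  -0.  -70.3] F [ 0.3  0.1 -3.2] w 44.2 q [  6.  21. 107.  -0.  52. -14.]
```

Grasped: width is 44.2 mm and the load about 3 N. Carrying to the tray centre.

```bash
python3 -m pendant '[{"delta_pos":[2,0,-0.8],"twist":[0,0,0],"grip":30},{"delta_pos":[5.5,0,-2.2],"twist":[0,0,0],"grip":30},{"delta_pos":[9.5,0,-3.8],"twist":[0,0,0],"grip":30},{"delta_pos":[12.3,0,-4.9],"twist":[0,0,0],"grip":30},{"delta_pos":[13.1,0,-5.3],"twist":[0,0,0],"grip":30}]'; python3 -m pendant '[{"delta_pos":[0,1.5,0],"twist":[0,0,0],"grip":30},{"delta_pos":[0,3,0],"twist":[0,0,0],"grip":30},{"delta_pos":[0,4.2,0],"twist":[0,0,0],"grip":30},{"delta_pos":[0,4.9,0],"twist":[0,0,0],"grip":30},{"delta_pos":[0,4.9,0],"twist":[0,0,0],"grip":30}]'; python3 -c "
from h import *
grab('wrist','w5.png');grab('scene','s5.png')
togo(517.6,-76.8,24,-70)"
```

```text
time_s: 13.9
ee_pos: [516.2, -79.2, 79.9]
ee_rot: [-90.0, -0.0, -70.4]
force: [-0.2, -0.1, -2.4]
gripper_width: 44.3
time_s: 14.4
ee_pos: [515.8, -76.1, 30.0]
ee_rot: [-90.1, 0.1, -70.2]
force: [0.1, 0.2, -3.0]
gripper_width: 44.1
t 14.5 d(cm) [0.06 0.71 0.06] tw [-0.02 -0.25  0.01] pos [516.9 -76.4  31.1] rot [-90.   -0.  -70.2] F [-0.9  0.  -2.3] w 44.3 q [-10.  24. 110.  -0.  45. -29.]
```

View pics/s5.png

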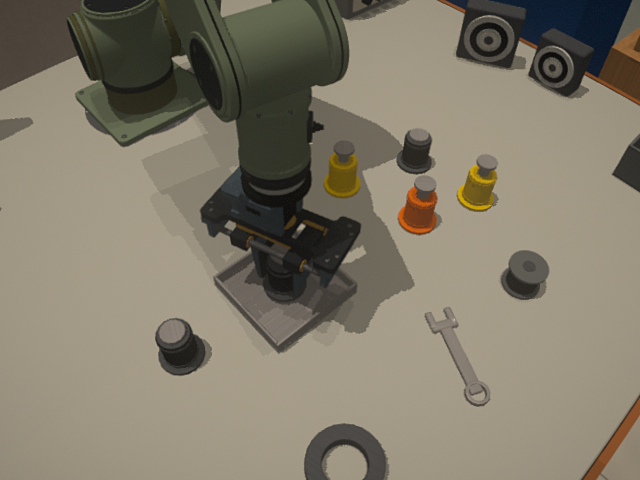

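View pics/w5.png

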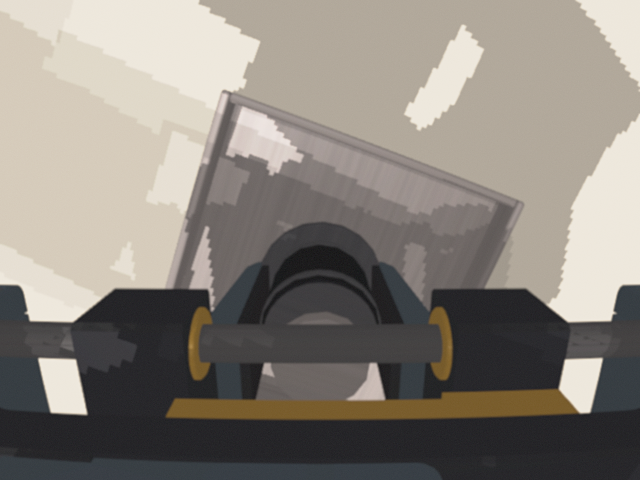

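The solenoid is upright between the fingers, over the tray's middle: foot at about (285,290) in the scene view. Lowering until it touches.

```bash
python3 -m pendant '[{"delta_pos":[0,0.2,0],"twist":[0,0,0],"grip":30},{"delta_pos":[0,0.4,0],"twist":[0,0,0],"grip":30},{"delta_pos":[0,0.55,0],"twist":[0,0,0],"grip":30},{"delta_pos":[0,0.65,0],"twist":[0,0,0],"grip":30},{"delta_pos":[0,0.7,0],"twist":[0,0,0],"grip":30}]'
```

```text
time_s: 15.0
ee_pos: [516.5, -76.7, 24.3]
ee_rot: [-90.0, -0.0, -70.3]
force: [-2.7, 0.1, 5.1]
gripper_width: 43.8
```

```bash
python3 -m pendant '[{"delta_pos":[0,0,0],"twist":[0,0,0],"grip":55},{"delta_pos":[0,0,0],"twist":[0,0,0],"grip":65},{"delta_pos":[0,0,0],"twist":[0,0,0],"grip":85},{"delta_pos":[0,0,0],"twist":[0,0,0],"grip":100},{"delta_pos":[0,0,0],"twist":[0,0,0],"grip":100}]'; python3 -m pendant '[{"delta_pos":[0,0,0],"twist":[0,0,0],"grip":100},{"delta_pos":[0,-1,0],"twist":[0,0,0],"grip":100},{"delta_pos":[0,-3,0],"twist":[0,0,0],"grip":100},{"delta_pos":[0,-6,0],"twist":[0,0,0],"grip":100},{"delta_pos":[0,-10,0],"twist":[0,0,0],"grip":100}]'; python3 -m pendant '[{"delta_pos":[0,-4,0],"twist":[0,0,0],"grip":100},{"delta_pos":[1,-8,0],"twist":[0,0,0],"grip":100},{"delta_pos":[5,-10,0],"twist":[0,0,0],"grip":100},{"delta_pos":[9,-10,0],"twist":[0,0,0],"grip":100},{"delta_pos":[13,-10,0],"twist":[0,0,0],"grip":100}]'
python3 -m pendant '[{"delta_pos":[4,0,0],"twist":[0,0,0],"grip":100},{"delta_pos":[8,0,0],"twist":[0,0,0],"grip":100},{"delta_pos":[12,0,0],"twist":[0,0,0],"grip":100},{"delta_pos":[14,0,0],"twist":[0,0,0],"grip":100},{"delta_pos":[14,0,0],"twist":[0,0,0],"grip":100}]'
python3 -c "
from h import *
grab('top','t6.png');grab('scene','s6.png')
ct=imaging.camera_info('top');T=np.load('pics/t6.png.npy')
for u0,u1,v0,v1 in[(185,235,250,300),(340,425,205,285),(450,500,225,275)]:
    Q=np.array([atdepth(ct,i,j,T[j,i]) for j in range(v0,v1) for i in range(u0,u1) if T[j,i]>0])
    k=Q[(Q[:,2]>58)&(Q[:,2]<90)]
    if len(k): print(len(k),np.median(k,0))
"
```

```text
time_s: 15.5
ee_pos: [516.6, -76.7, 24.0]
ee_rot: [-90.0, -0.0, -70.3]
force: [0.6, 0.1, -0.1]
gripper_width: 79.2
time_s: 16.0
ee_pos: [515.4, -76.5, 124.4]
ee_rot: [-90.2, 0.1, -70.3]
force: [1.0, -0.6, -0.3]
gripper_width: 91.3
time_s: 16.5
ee_pos: [561.1, -200.3, 226.3]
ee_rot: [-89.8, -0.1, -70.2]
force: [0.5, 1.0, -0.9]
gripper_width: 91.1
time_s: 17.0
ee_pos: [607.8, -333.5, 223.6]
ee_rot: [-90.0, -0.0, -70.4]
force: [-0.1, 0.4, -1.0]
gripper_width: 91.3
294 [467.18106649 248.92957801  61.48333989]
417 [515.79462417 -75.94747863  76.60353053]
260 [ 506.54433666 -238.88459962   60.94340746]
```

View pics/t6.png

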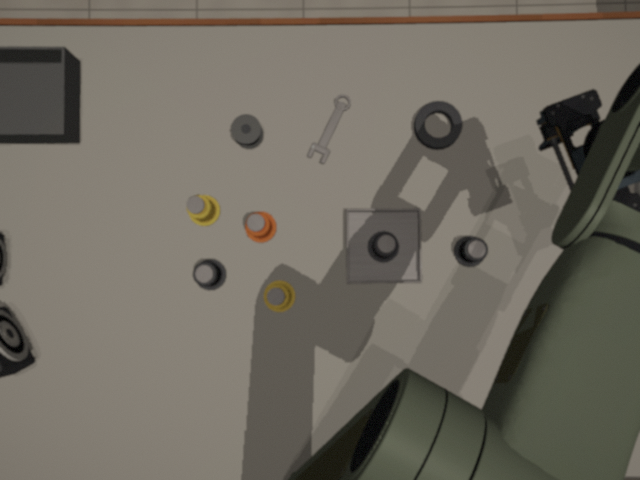

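View pics/s6.png

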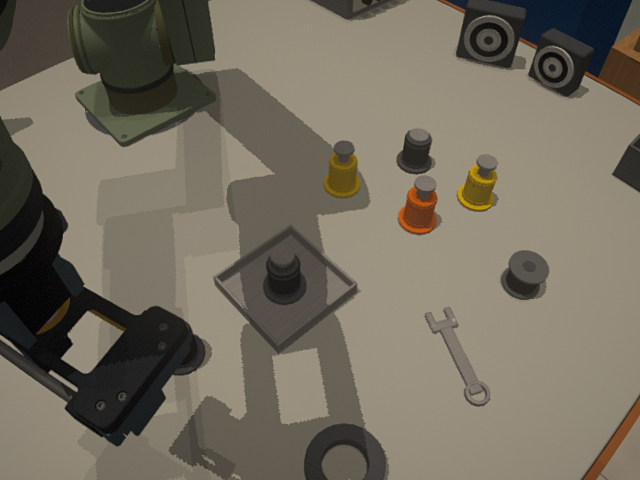

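The sticking one stands upright at the tray's middle: (384,246) in the top view, (285,280) in the scene view. The other two are in place with heads at about 61 mm, and the arm is clear of everything, so I'm handing in.

```bash
python3 -c "
from h import *
print(job.job_done())"
```

```text
the job is handed in; nothing more can be done
None
```

I pushed all three plungers, and the job is handed in at about 17 s. The solenoids at (467, 249) and (506, -239) went fully home, with a hard stop at 62.1 mm under 22–25 N. The middle one stopped dead at 75.1 mm under 24 N, so I stood it upright near the centre of the tray.

- **Good ones:** in the last pictures, both stand where they were, with heads at about 61 mm by depth, within the camera's 2 mm tolerance of home.
- **Reject:** it is upright on the tray floor at about (516, -76), with the gripper off and well clear. Its last depth reading was a median of 76.6 mm, against about 79 mm expected. I think this is because the sample also took in the barrel top, which now sits at about 60 mm. I did not measure the head on its own again.

No other check failed or disagreed.

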